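Offer the part-loaded sector rack up to the sample carousel

TASK

Of the three loose curved tube racks on the bench, pick up the one whose length fits the open bay of the sample carousel, taking it across its width at its balance point - it is heavy at the end with the tubes - so that it stays level. Hold it about 10 cm above the floor of the bay, level, squarely over the bay and turned as it would go in (outer curve outwards), and finish there, still holding it still, so that the tubes can be checked before it is let down. Do not knock the carousel, and leave the other racks and everything else on the bench where they are.

Things in the scene. Friction and masses are not known exactly. Their poses are not given: they have to be found in the camera images.
- carousel: Sample carousel, fixed: aluminium disc, 324 mm across, top face 50 mm above the bench, black knob 66 mm high on it. Four 8-place curved racks stand on it in a ring of centreline radius 140 mm (rack tops 130, tube stoppers 160 mm above the bench); the fifth place, on its -x side, is the open bay. Origin: on the disc's axis at bench height; z up.
- bay (a point): Middle of the open bay, on its floor, 50 mm above the bench, 140 mm from the disc's axis: the origin of the right rack comes here when seated, its x, y, z along this point's (-x outwards). The gap between the neighbouring racks is 75 deg long and takes a rack of 69 deg. Two steel locating pins 10 mm high stand on the floor.
- rack_a: Loose white curved rack, 6 places: 52 deg of a ring, centreline radius 140 mm, 134 mm across the ends of its outer wall, 26 wide, 80 high; 0.14 kg. Three full tubes, stoppers up to 110 mm, fixed in its +y end: heavier there. Origin: underside, mid-arc, on the centreline. z up; -x out of the convex side; y along the rack, + to the tubes; arc centre at x = 140 mm.
- rack_b: Loose white curved rack, 8 places: 69 deg of a ring, centreline radius 140 mm, 173 mm across the ends of its outer wall, 26 wide, 80 high; about 0.15 kg. Three full tubes, stoppers up to 110 mm, fixed in its +y end: heavier there. Origin: underside, mid-arc, on the centreline. z up; -x out of the convex side; y along the rack, + to the tubes; arc centre at x = 140 mm.
- rack_c: Loose white curved rack, 10 places: 86 deg of a ring, centreline radius 140 mm, 209 mm across the ends of its outer wall, 26 wide, 80 high; 0.17 kg. Three full tubes, stoppers up to 110 mm, fixed in its +y end: heavier there. Origin: underside, mid-arc, on the centreline. z up; -x out of the convex side; y along the rack, + to the tubes; arc centre at x = 140 mm.
- rack_b_balance (a point): Balance point of the 8-place rack, 10 mm below its top: on the centreline at x 3, y 29, z 70 mm in the rack's frame (29 mm from the middle towards the tubes). Axes as the rack's. The side walls here face along the radius, outwards = (-0.978, 0.210, 0) in the rack's frame. One tube stands under the hand here: its stopper rises 29 mm above the rack's top.
- rack_b_end (a point): Middle of the top edge at the tube-loaded end of the 8-place rack.
- pipette: Loose grey pipette lying on the bench, about 260 mm long. Origin: below its middle.
- tip_box: Loose blue box of pipette tips, 122 x 82 x 57 mm. Origin: centre of the underside.
- carton: Loose white and blue carton, 150 x 85 x 55 mm. Origin: centre of the underside.
- marker: Loose marker pen lying on the bench, 135 mm long, 16 mm thick. Origin: below its middle.

How it is judged (in metres and radians):
On the way:
1. The 8-place rack is lifted clear of the bench, level, held by the fingers at its balance point (within 18 mm along the rack) (height (world z) of rack_b above 0.03 m and contact force between rack_b and the fingers above 0.5 N and angle between rack_b's own z axis and vertical below 0.07 rad and y of the grasp point in the frame of rack_b_balance between -0.018 and 0.018 m), for 0.2 s.
At the end, for the whole second after the job is handed in: 8-place rack still in the fingers at its balance point (within 18 mm along it), underside 60-140 mm over the bay floor, within 12 mm and 0.1 rad of how it goes in, level within 0.07 rad, at rest, clear of the carousel; other racks and bystanders within 20 mm of their places (z of rack_b in the frame of bay between 0.06 and 0.14 m and horizontal distance between rack_b and bay below 0.012 m and angle between the y axis of rack_b and the y axis of bay, either way round below 0.1 rad and y of rack_b_end in the frame of bay above 0.04 m and contact force between rack_b and the fingers above 0.5 N and angle between rack_b's own z axis and vertical below 0.07 rad and y of the grasp point in the frame of rack_b_balance between -0.018 and 0.018 m and contact force between rack_b and carousel below 0.2 N and linear speed of rack_b below 0.02 m/s and angular speed of rack_b below 0.15 rad/s and distance of each of rack_a, rack_c, pipette, tip_box, carton, marker from where it was at the start of the episode below 0.02 m); the arm keeps its last pose, push and grip.
It fails at once if The rack with the tubes is tipped by more than 0.25 rad (angle between rack_b's own z axis and vertical above 0.25 rad).
It fails at once if The carousel is knocked: the rack or the arm hits it with more than 8 N (contact force between any of rack_b, the arm, the fingers and carousel above 8 N).
It fails at once if Another rack or a bystander is moved by more than 20 mm or another rack is tipped (distance of any of rack_a, rack_c, pipette, tip_box, carton, marker from where it was at the start of the episode above 0.02 m or angle between any of rack_a, rack_c's own z axis and vertical above 0.25 rad).
It also fails if it takes over 42 s, if anything falls off the work surface, if the arm or the gripper's body presses on something with over 40 N, if the wrist force passes 120 N, or if a joint passes its speed limit or range.

ROBOT

A 6-joint arm with a two-finger parallel gripper is mounted at the origin on the work surface. World frame = base frame: x ahead of the robot, y to its left, z up, the work surface at z = 0. Lengths are in mm, angles in rad, forces in N, time in s.
With the tool pointing down it reaches from about 300 to 850 mm from the base axis. Payload 5.4 kg.
Tool frame: the origin (TCP) lies where the fingers leave the gripper's body, on its centre line; the fingertips stand 73 mm ahead of it and the grasp point (between the pads) lies 54 mm ahead of it; z points along the fingers, y is the line along which they close (so a half turn about z gives the same grasp; the last joint's range is limited). The gripper opens to 85 mm and grips with 20 to 120 N. Pads are 22 mm wide; open, the fingers measure 114 mm over their backs; the gripper's body (76 mm by 85 mm) begins 54 mm behind the grasp point. The pads swing forward as they close: fully open they stand 13 mm farther back than shut.
Start: joints at [-0.21, 0.158, 1.597, -0, 1.386, -0.21], TCP at [574.984, -0.018, 303.899] pointing down, gripper open.
Joint ranges: [-2.91, 2.91], [-0.94, 2.29], [0.18, 2.7], [-1.29, 4.43], [0.17, 2.64], [-3, 3]. Speed limits (rad/s): [2.57, 2.57, 3.14, 3.14, 3.14, 3.14].

INTERFACE

Orientations are given as a 3x3 rotation matrix whose columns are the frame's x, y, z axes.
In Python, from workcell import bot gives the robot as it stands.
- The arm moves only by the tool carry_out, never from a script. Its argument "increments" is text: rows parted by semicolons, each of 7 numbers parted by spaces: the shift along the tool's x, y, z in m, then the turn, a rotation vector about the tool's x, y, z in degrees, then the opening, from 0 (shut) to 1 (fully open). A call has 1 to 20 rows; each row is the pose to reach, as a shift and turn from the pose commanded when the call began, along the tool's axes at that moment; what a row does not reach only later rows make up. A row lasts 1/8 s, in which the tool goes at most 62.5 mm and 10.7 degrees, less where a joint would pass 70% of its speed; a pose out of reach is approached as far as the arm can. A call with a gripper value outside its range is refused whole. The fingers move at their own pace and stop on an object; "grip_force" is the grip in N (left out, the last holds). Time passes only in rows, so rows that repeat a pose let the fingers close. It gives the time, the measured TCP pose, the force, the opening and the grip force at its end, in the units of the state.
- bot.get_state(): the state, without advancing time (a new reading comes with each control period).
- bot.grab_frame(name): name is "scene" or "side" or "wrist"; returns the picture (400x640x3 uint8, red, green, blue); there is no depth.
- bot.get_calibration(name): a dict with "vfov" (degrees; the focal length in pixels is half the picture's height over the tangent of half this angle, whatever the lens; pixels are square), "cx", "cy" (the principal point, pixels), "T" (4x4, takes a point from camera to world coordinates). Camera axes: x right, y up, looking along -z (the intrinsics and any distortion apply to the point x, -y, -z); pixel columns grow to the right and rows downward; lengths in mm; the calibration is good to about 2 mm. A picture is of the moment at which its call begins: read the wrist's pose just before it. get_calibration takes no time and is no camera call; for the wrist camera it gives the pose at the moment of the call.
- bot.sign_off(): hands the job in; it is judged then, once.
Trained networks look in the newest picture that a camera, given by its name, has taken for a name from the list of things; names that differ only in an ending like _2 or _b are one class to them, and where a whole thing is asked for, a point or a joint stands for the part that bears it (a point fixed in the world has none). Each returns a list of dicts, best first, with "conf" (0 to 1); they miss things now and then, are a little off and sometimes report something else, mostly with a low value. They report only what shows in the picture. A call takes as long as a camera call.
- bot.boxes_of(camera, label): "xyz" ([x, y, z] in mm, in the coordinates of the camera as it stood for that picture, good to about 4 mm: the middle of the surface that is visible of it).
The state is a dict: "t": time; "q": joint angles; "joint_vel": joint speeds; "tau": joint torques, N m; "position": TCP position; "tool_rot": TCP orientation; "force": force on the tool from outside, world axes, zero at the start; "ft_torque": the same for the moment, N m; "opening": opening from 0.0 (shut) to 1.0 (fully open); "grasp_force": force on a finger pad.
Only numpy, scipy, OpenCV 4.12 (cv2) and the standard library are available. Lean on these libraries where they do the work, as an engineer would, in place of code of your own. Each camera call takes 0.05 s, during which the arm holds its last target. There are 200 camera calls.

## Working session

There is one attempt and no reset: what is moved stays moved. The work goes in short steps, Python scripts to look and compute and a tool call to move; the robot and the scene stay as the last step left them, time stands still between calls to the robot, and variables do not carry over. Pictures are saved under pics/ and viewed, at most 10 in all, crops included, and the job is handed in when it is done.

Besides the shell and the picture viewer there is one more tool, called by a JSON object that holds its "name" and its "arguments". carry_out: Moves the arm, as the interface text tells. Its arguments: {"type":"object","properties":{"increments":{"type":"string"},"grip_force":{"type":"number"}},"required":["increments"]}

```bash
mkdir -p pics; ls; cat > h.py <<'E'
import numpy as np, cv2
from workcell import bot
def snap(cam,fn):
    im=bot.grab_frame(cam); cv2.imwrite('pics/'+fn,im[:,:,::-1]); return im
def world(cam,xyz):
    T=np.array(bot.get_calibration(cam)['T']); return (T@np.r_[xyz,1])[:3]
E
python3 - <<'E'
from h import *
for c in ['scene','side']:
    snap(c,c+'1.png'); k=bot.get_calibration(c); print(c,k['vfov'],k['cx'],k['cy'],{a:b for a,b in k.items() if a not in('T','vfov','cx','cy')}); print(np.round(k['T'],3))
    for l in ['rack_a','rack_b','rack_c','rack_b_balance','rack_b_end','carousel','bay','pipette','tip_box','carton','marker']:
        try: print(l,[(round(d['conf'],2),np.round(world(c,d['xyz'])).tolist()) for d in bot.boxes_of(c,l)[:4]])
        except Exception as e: print(l,e)
E
```

```text
pics
scene 48.72940322754274 326.9447294942186 197.58054985264042 {}
[[-2.840000e-01 -6.010000e-01  7.470000e-01  1.311646e+03]
 [ 9.590000e-01 -1.640000e-01  2.330000e-01  3.703990e+02]
 [-1.800000e-02  7.820000e-01  6.230000e-01  8.128060e+02]
 [ 0.000000e+00  0.000000e+00  0.000000e+00  1.000000e+00]]
rack_a [(0.95, [561.0, 65.0, 69.0]), (0.74, [574.0, 228.0, 75.0]), (0.57, [592.0, 339.0, 70.0])]
rack_b [(0.95, [561.0, 65.0, 69.0]), (0.74, [574.0, 228.0, 75.0]), (0.57, [592.0, 339.0, 70.0])]
rack_c [(0.95, [561.0, 65.0, 69.0]), (0.74, [574.0, 228.0, 75.0]), (0.57, [592.0, 339.0, 70.0])]
rack_b_balance [(0.59, [585.0, 345.0, 69.0])]
rack_b_end [(0.88, [588.0, 340.0, 74.0])]
carousel [(0.71, [587.0, 345.0, 70.0]), (0.63, [617.0, -201.0, 89.0])]
bay [(0.62, [620.0, -192.0, 83.0])]
pipette [(0.71, [375.0, -81.0, 23.0]), (0.64, [590.0, 341.0, 68.0])]
tip_box [(0.74, [586.0, 343.0, 69.0]), (0.57, [652.0, 492.0, 46.0])]
carton [(0.76, [316.0, 421.0, 55.0])]
marker []
side 45.28229607179735 317.8540404312729 189.4916497125619 {}
[[ 9.910000e-01  9.400000e-02 -9.800000e-02  3.006760e+02]
 
[... 238 characters left out ...]
.0]), (0.67, [529.0, 218.0, 49.0])]
rack_b [(0.95, [517.0, 345.0, 55.0]), (0.91, [518.0, 67.0, 58.0]), (0.67, [529.0, 218.0, 49.0])]
rack_c [(0.95, [517.0, 345.0, 55.0]), (0.91, [518.0, 67.0, 58.0]), (0.67, [529.0, 218.0, 49.0])]
rack_b_balance [(0.88, [516.0, 346.0, 60.0]), (0.67, [634.0, 480.0, 29.0])]
rack_b_end [(0.79, [518.0, 346.0, 58.0]), (0.28, [602.0, -222.0, 85.0])]
carousel [(0.75, [605.0, -222.0, 85.0]), (0.19, [515.0, 345.0, 59.0])]
bay [(0.95, [606.0, -217.0, 85.0]), (0.49, [514.0, 343.0, 62.0]), (0.41, [631.0, 481.0, 30.0])]
pipette [(0.96, [362.0, -90.0, 17.0])]
tip_box [(0.59, [631.0, 479.0, 28.0])]
carton [(0.66, [289.0, 374.0, 55.0])]
marker [(0.75, [351.0, -316.0, 11.0])]
```

View pics/scene1.png

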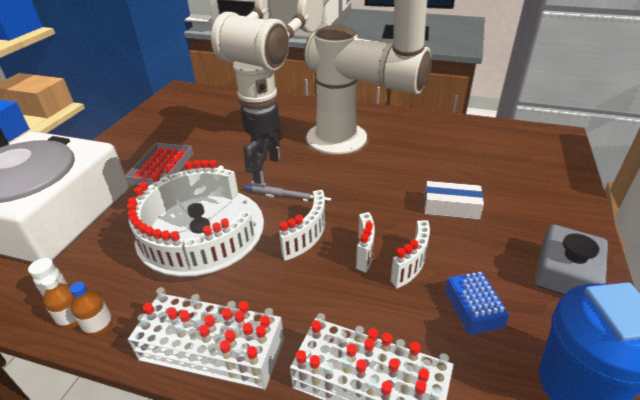

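View pics/side1.png

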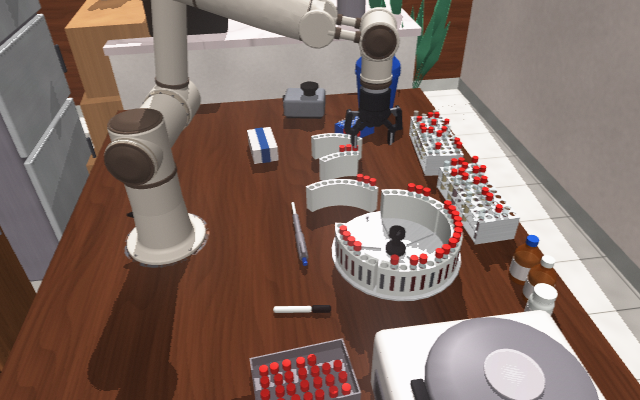

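The scene view shows the long rack at about (305,225), the short one at (366,240) and the middle-length one at (410,252), all with their tubes at the end nearest the camera. The carousel is at (195,215), with its bay facing the robot. The side view agrees, so rack_b is probably the farthest one, at about (530,345) mm.

```bash
python3 - <<'E'
from h import *
s=bot.get_state(); print(s['t'],s['position'],np.round(s['tool_rot'],3),s['opening'])
k=bot.get_calibration('wrist');print(k['vfov'],np.round(k['T'],3))
E
```

```text
1.2 [ 5.74979069e+02 -2.53429640e-02  3.03905381e+02] [[-0.  1. -0.]
 [ 1.  0. -0.]
 [-0. -0. -1.]] 0.9996849190120809
61.12689892688867 [[ 1.00000e+00  0.00000e+00  0.00000e+00  5.74735e+02]
 [-0.00000e+00  9.48000e-01  3.19000e-01  8.16830e+01]
 [-0.00000e+00 -3.19000e-01  9.48000e-01  3.73877e+02]
 [ 0.00000e+00  0.00000e+00  0.00000e+00  1.00000e+00]]
```

{"name": "carry_out", "arguments": {"increments": "0.06 -0.007 -0.02 0 0 0 1; 0.12 -0.014 -0.04 0 0 0 1; 0.18 -0.021 -0.06 0 0 0 1; 0.24 -0.028 -0.08 0 0 0 1; 0.29 -0.035 -0.1 0 0 0 1; 0.29 -0.035 -0.1 0 0 0 1; 0.29 -0.035 -0.1 0 0 0 1"}}

```text
t: 2.08
position: [540.0, 289.6, 403.3]
tool_rot: [[-0.0, 1.0, -0.001], [1.0, 0.0, -0.001], [-0.001, -0.001, -1.0]]
force: [-0.2, 0.5, -0.3]
opening: 1.001
grasp_force: 0.0
```

```bash
python3 - <<'E'
from h import *
s=bot.get_state(); print(s['t'],s['position'])
k=bot.get_calibration('wrist');print({a:k[a] for a in k if a!='T'},np.round(k['T'],3)); np.save('T1.npy',k['T'])
snap('wrist','w1.png')
for l in ['rack_b','rack_b_balance','rack_b_end']:
    print(l,[(round(d['conf'],2),np.round(world('wrist',d['xyz'])).tolist()) for d in bot.boxes_of('wrist',l)[:4]])
E
```

```text
2.075 [539.95739112 289.62038504 403.34420731]
{'vfov': 61.12689892688867, 'cx': 318.40276942694817, 'cy': 199.94613006037724} [[ 1.00000e+00 -0.00000e+00  1.00000e-03  5.39741e+02]
 [ 0.00000e+00  9.47000e-01  3.20000e-01  3.71372e+02]
 [-1.00000e-03 -3.20000e-01  9.47000e-01  4.73275e+02]
 [ 0.00000e+00  0.00000e+00  0.00000e+00  1.00000e+00]]
rack_b [(0.91, [533.0, 235.0, 73.0]), (0.67, [513.0, 74.0, 61.0]), (0.62, [534.0, 344.0, 82.0])]
rack_b_balance [(0.78, [539.0, 348.0, 82.0])]
rack_b_end [(0.58, [541.0, 348.0, 79.0])]
```

View pics/w1.png

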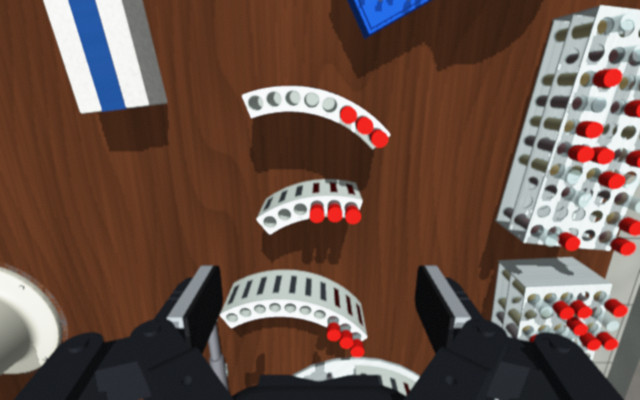

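The wrist view shows three racks. The top one, at about (245–390, 85–150), has 5 empty places and 3 tubes, so it has 8 places and is rack_b. Its convex side faces +y and its tubes are at the +x end. The 6-place rack is below it and the 10-place rack is at the bottom.

```bash
cat > fit.py <<'E'
from h import *
from scipy.optimize import minimize
def rect(im,T,k,x0,y0,w,h,z,s=2):
    # rectified view of plane z: col->x, row-> -y from y0 (top), s px per mm
    f=200/np.tan(np.radians(k['vfov']/2))
    gx,gy=np.meshgrid(x0+np.arange(w*s)/s,y0-np.arange(h*s)/s)
    P=np.stack([gx,gy,np.full(gx.shape,float(z))],-1)
    c=(P-T[:3,3])@T[:3,:3]
    u=k['cx']+f*c[...,0]/-c[...,2]; v=k['cy']-f*c[...,1]/-c[...,2]
    return cv2.remap(im,u.astype(np.float32),v.astype(np.float32),cv2.INTER_LINEAR),gx,gy
def inside(p,gx,gy,half=34.5,soft=1.0):
    # p: rack origin x,y, phi=direction (rad) of outward (-x rack)
    ox,oy=np.cos(p[2]),np.sin(p[2])
    dx,dy=gx-(p[0]-140*ox),gy-(p[1]-140*oy)
    r=np.hypot(dx,dy); a=np.arctan2(-dx*oy+dy*ox,dx*ox+dy*oy)
    d=np.minimum(13-abs(r-140),(np.radians(half)-abs(a))*140)
    return 1/(1+np.exp(-d/soft))
def fit(white,care,gx,gy,p0,half=34.5):
    c=lambda q:(care*(inside((q[0],q[1],q[2]/100),gx,gy,half)-white)**2).sum()
    q=min((minimize(c,[p0[0]+a,p0[1]+b,p0[2]*100+t],method='Nelder-Mead',options=dict(xatol=.02,fatol=.1,initial_simplex=None)) for a in(-6,6) for b in(-5,5) for t in (-12,12)),key=lambda r:r.fun)
    return np.r_[q.x[:2],q.x[2]/100],q.fun/4
E
python3 - <<'E'
from fit import *
T=np.load('T1.npy');k=bot.get_calibration('wrist')
im=cv2.imread('pics/w1.png')[:,:,::-1].copy()
R,gx,gy=rect(im,T,k,430,420,220,130,80)
r,g,b=[R[...,i].astype(int) for i in range(3)]
red=(r>g+50); red=cv2.dilate(red.astype(np.uint8),np.ones((9,9)))>0
hsv=cv2.cvtColor(R,cv2.COLOR_RGB2HSV)
white=((g>130)&(abs(r-b)<50)).astype(np.uint8)
white=cv2.morphologyEx(white,cv2.MORPH_CLOSE,cv2.getStructuringElement(cv2.MORPH_ELLIPSE,(31,31)))
p,f=fit(white,~red,gx,gy,(540,350,np.pi/2-.15)); print(p,np.degrees(p[2]),'mm2 misfit',f)
m=(inside(p,gx,gy)>.5).astype(np.uint8); o=R.copy()
cs,_=cv2.findContours(m,0,1); cv2.drawContours(o,cs,-1,(0,255,0),1)
o2=cv2.merge([white*255]*3); cv2.drawContours(o2,cs,-1,(0,255,0),1)
cv2.imwrite('pics/fit1.png',np.vstack([o,o2])[:,:,::-1])
E
```

```text
[540.49016454 353.87147653   1.32732737] 76.05025609287934 mm2 misfit 207.14120244830616
```

View pics/fit1.png

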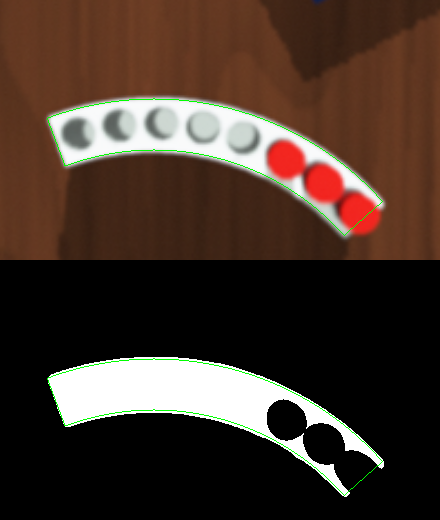

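{"name": "carry_out", "arguments": {"increments": "0.054 0.028 0.153 0 0 116 1; 0.054 0.028 0.153 0 0 116 1; 0.054 0.028 0.153 0 0 116 1; 0.054 0.028 0.153 0 0 116 1; 0.054 0.028 0.153 0 0 116 1; 0.054 0.028 0.153 0 0 116 1; 0.054 0.028 0.153 0 0 116 1; 0.054 0.028 0.153 0 0 116 1; 0.054 0.028 0.153 0 0 116 1; 0.054 0.028 0.153 0 0 116 1; 0.054 0.028 0.153 0 0 116 1; 0.054 0.028 0.153 0 0 116 1; 0.054 0.028 0.153 0 0 116 1"}}

```text
t: 3.9
position: [568.1, 343.4, 250.7]
tool_rot: [[0.899, -0.437, -0.0], [-0.437, -0.899, -0.0], [-0.0, 0.0, -1.0]]
force: [-0.1, 0.3, 0.1]
opening: 1.002
grasp_force: 0.0
```

```bash
python3 - <<'E'
from fit import *
s=bot.get_state(); print(s['t'],s['position'],s['q'])
k=bot.get_calibration('wrist');T=np.array(k['T']); np.save('T2.npy',T)
im=snap('wrist','w2.png')
R,gx,gy=rect(im,T,k,430,420,220,130,80)
r,g,b=[R[...,i].astype(int) for i in range(3)]
red=(r>g+50); red=cv2.dilate(red.astype(np.uint8),np.ones((9,9)))>0
white=((g>130)&(abs(r-b)<50)).astype(np.uint8)
white=cv2.morphologyEx(white,cv2.MORPH_CLOSE,cv2.getStructuringElement(cv2.MORPH_ELLIPSE,(31,31)))
p0=(540.5,353.9,1.327)
p,f=fit(white,~red,gx,gy,p0); print(p,np.degrees(p[2]),'mm2 misfit',f)
a=p[2]-np.arcsin(29/140); C=p[:2]-140*np.r_[np.cos(p[2]),np.sin(p[2])]
B=C+140*np.r_[np.cos(a),np.sin(a)]; print('balance',B,np.degrees(a))
TR=np.array(s['tool_rot']); print('tool y deg',np.degrees(np.arctan2(TR[1,1],TR[0,1])),'shift tool',TR.T@(np.r_[B,124]-s['position']))
o=R.copy();cs,_=cv2.findContours((inside(p,gx,gy)>.5).astype(np.uint8),0,1); cv2.drawContours(o,cs,-1,(0,255,0),1)
cv2.imwrite('pics/fit2.png',np.vstack([cv2.resize(o,(640,378)),im])[:,:,::-1][:,:] [:600])
E
```

```text
3.9 [568.14906523 343.39643959 250.70538197] [ 3.62059701e-01  4.24600811e-01  1.37854480e+00 -2.32131831e-05
  1.33882961e+00  2.38508742e+00]
[543.94382138 350.79861615   1.31521855] 75.3564719432429 mm2 misfit 602.3704731886342
balance [571.2341847  340.52941902] 63.40150323505093
tool y deg -115.91064230146029 shift tool [  4.05898169   1.19350019 126.70474267]
```

View pics/fit2.png

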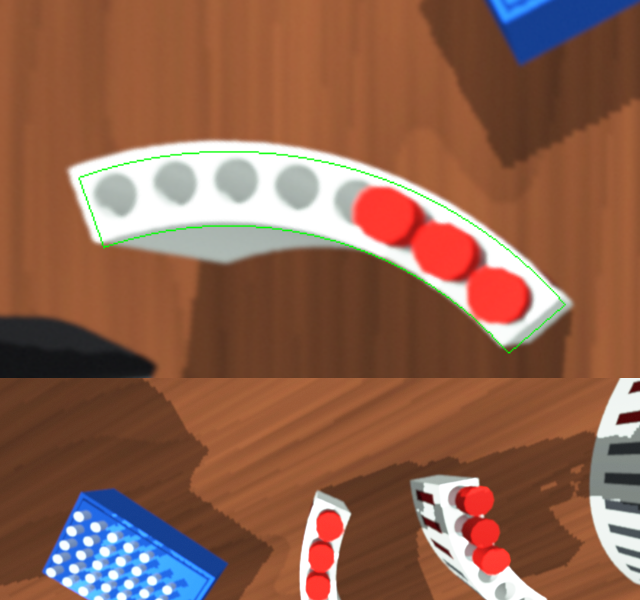

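This fit is biased because the threshold counted the grey side wall as top face. The top face actually lies up and left of the green outline, close to the first fit. I'll refit with a higher threshold.

```bash
python3 - <<'E'
from fit import *
s=bot.get_state();k=bot.get_calibration('wrist')
for n,th in((1,190),(2,190),(2,215)):
    T=np.load(f'T{n}.npy'); im=cv2.imread(f'pics/w{n}.png')[:,:,::-1].copy()
    R,gx,gy=rect(im,T,k,430,420,220,130,80)
    r,g,b=[R[...,i].astype(int) for i in range(3)]
    red=cv2.dilate((r>g+50).astype(np.uint8),np.ones((9,9)))>0
    white=((g>th)&(abs(r-b)<50)).astype(np.uint8)
    white=cv2.morphologyEx(white,cv2.MORPH_CLOSE,cv2.getStructuringElement(cv2.MORPH_ELLIPSE,(31,31)))
    p,f=fit(white,~red,gx,gy,(540.5,353.9,1.327)); 
    a=p[2]-np.arcsin(29/140); B=p[:2]-140*np.r_[np.cos(p[2]),np.sin(p[2])]+140*np.r_[np.cos(a),np.sin(a)]
    TR=np.array(s['tool_rot']); print(n,th,p.round(3),'misfit',f,'bal',B,np.degrees(a),TR.T@(np.r_[B,124]-s['position']))
E
```

```text
1 190 [541.217 353.609   1.322] misfit 144.10531697976495 bal [568.5775719  343.52945382] 63.7993835919775 [  0.47619133  -0.21095654 126.75050857]
2 190 [542.286 352.516   1.317] misfit 102.89733669801487 bal [569.59918283 342.30766307] 63.53011927697884 [  1.92911887   0.4413188  126.75034302]
2 215 [541.834 352.942   1.32 ] misfit 94.29416714974377 bal [569.17518858 342.80938863] 63.68804808222496 [  1.32845537   0.17541837 126.7504123 ]
```

{"name": "carry_out", "arguments": {"increments": "0.001 0 0.05 0 0 0 1; 0.001 0 0.09 0 0 0 1; 0.001 0 0.115 0 0 0 1; 0.001 0 0.127 0 0 0 1; 0.001 0 0.127 0 0 0 1; 0.001 0 0.127 0 0 0 0; 0.001 0 0.127 0 0 0 0; 0.001 0 0.127 0 0 0 0; 0.001 0 0.127 0 0 0 0; 0.001 0 0.127 0 0 0 0; 0.001 0 0.127 0 0 0 0; 0.001 0 0.127 0 0 0 0", "grip_force": 40}}

```text
t: 5.45
position: [569.4, 343.7, 124.8]
tool_rot: [[0.899, -0.438, 0.001], [-0.438, -0.899, 0.0], [0.001, -0.001, -1.0]]
force: [-0.4, 0.3, 4.9]
opening: 0.303
grasp_force: 41.6
```

{"name": "carry_out", "arguments": {"increments": "0 0 -0.01 0 0 0 0; 0 0 -0.03 0 0 0 0; 0 0 -0.06 0 0 0 0; 0 0 -0.09 0 0 0 0; 0 0 -0.12 0 0 0 0; 0 0 -0.15 0 0 0 0; 0 0 -0.18 0 0 0 0; 0 0 -0.2 0 0 0 0; 0 0 -0.2 0 0 0 0"}}

```text
t: 6.58
position: [569.5, 343.8, 326.4]
tool_rot: [[0.899, -0.438, 0.004], [-0.438, -0.899, 0.001], [0.003, -0.003, -1.0]]
force: [0.3, -0.8, -1.7]
opening: 0.294
grasp_force: 40.9
```

```bash
python3 - <<'E'
from fit import *
s=bot.get_state(); print(s['t'],s['position'],s['q'],s['opening'],s['ft_torque'])
ims=[snap('scene','s2.png'),snap('side','d2.png')]
# bay/carousel view from side image, closeup + scene
a=ims[0][60:300,100:500]; b=ims[1][90:330,220:620]
cv2.imwrite('pics/lift.png',cv2.resize(np.vstack([a,b]),None,fx=1.25,fy=1.25)[:,:,::-1])
E
```

```text
6.575 [569.49815652 343.81975667 326.37376133] [ 3.61926426e-01  3.75191398e-01  1.29250512e+00 -1.18031102e-07
  1.46976251e+00  2.38647254e+00] 0.294122512373131 [-0.01362631 -0.02710025 -0.01757722]
```

View pics/lift.png

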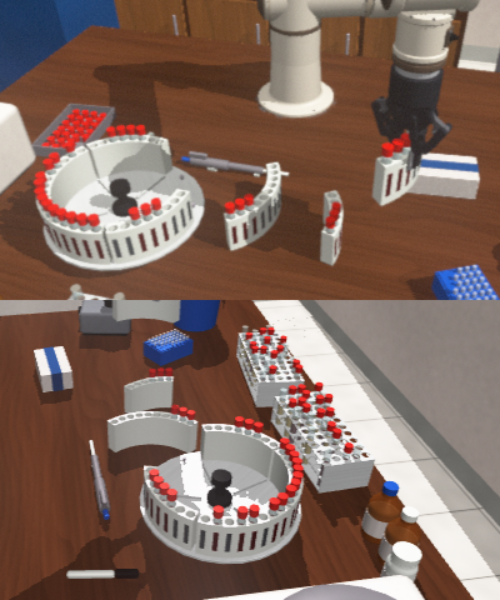

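The rack is lifted and hanging level. The bay gap faces -x and +y, at roughly 140°. I'll carry the rack, turning partway, to a spot where the wrist camera sees the bay.

{"name": "carry_out", "arguments": {"increments": "0.004 0.022 -0.012 0 0 -3 0; 0.012 0.066 -0.03 0 0 -9 0; 0.02 0.11 -0.045 0 0 -16 0; 0.028 0.154 -0.055 0 0 -22 0; 0.035 0.198 -0.065 0 0 -29 0; 0.043 0.242 -0.075 0 0 -35 0; 0.051 0.286 -0.085 0 0 -42 0; 0.059 0.33 -0.095 0 0 -48 0; 0.067 0.374 -0.105 0 0 -54 0; 0.074 0.41 -0.115 0 0 -60 0; 0.078 0.435 -0.122 0 0 -63 0; 0.079 0.441 -0.124 0 0 -64 0; 0.079 0.441 -0.124 0 0 -64 0; 0.079 0.441 -0.124 0 0 -64 0"}}

```text
t: 8.43
position: [446.7, -86.6, 447.1]
tool_rot: [[0.788, 0.616, -0.001], [0.616, -0.788, 0.001], [-0.0, -0.001, -1.0]]
force: [0.1, 0.6, -1.0]
opening: 0.3
grasp_force: 40.9
```

```bash
python3 - <<'E'
from fit import *
s=bot.get_state(); print(s['t'],s['position'],s['q'],s['opening'])
k=bot.get_calibration('wrist');T=np.array(k['T']); np.save('T3.npy',T); print(T.round(3))
snap('wrist','w3.png')
for l in ['carousel','bay']: print(l,[(round(d['conf'],2),np.round(world('wrist',d['xyz'])).tolist()) for d in bot.boxes_of('wrist',l)[:3]])
E
```

```text
8.425 [446.66522321 -86.57803565 447.11764178] [-4.58339535e-01 -2.14388509e-01  1.68387075e+00  3.84979651e-04
  1.67358590e+00  4.48528681e-01] 0.3003715436255491
[[ 6.16000e-01  7.46000e-01  2.52000e-01  5.11104e+02]
 [-7.88000e-01  5.84000e-01  1.96000e-01 -3.64340e+01]
 [-1.00000e-03 -3.20000e-01  9.48000e-01  5.17073e+02]
 [ 0.00000e+00  0.00000e+00  0.00000e+00  1.00000e+00]]
carousel [(0.79, [620.0, -216.0, 52.0]), (0.36, [472.0, -71.0, 426.0])]
bay [(0.87, [615.0, -221.0, 56.0])]
```

View pics/w3.png

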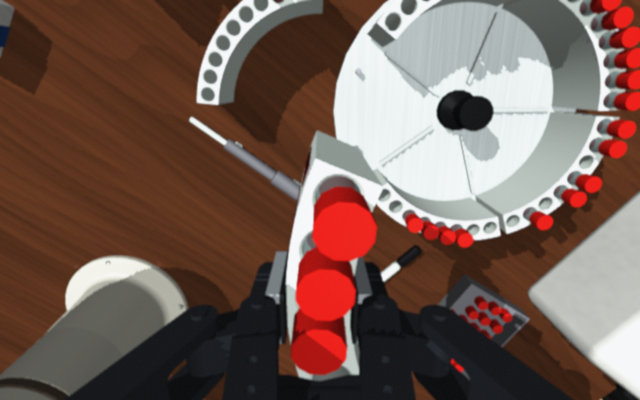

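The bay shows at about (375,35) to (385,185), with the disc's edge to its left and the knob at (460,110). The held rack sits in the middle of the picture. I'll fit the ring of four racks (tops at z = 130) and the disc's rim (z = 50) to the edges.

```bash
cat > ring.py <<'E'
from fit import *
def model():
    th=[];L=[]
    for i in range(1,5):
        c=72*i; a=np.radians(np.arange(c-34.5,c+34.6,.5))
        for r in (127,153): L.append(np.c_[r*np.cos(a),r*np.sin(a),0*a+130])
        for e in (-34.5,34.5):
            r=np.arange(127,153.5,.5); L.append(np.c_[r*np.cos(np.radians(c+e)),r*np.sin(np.radians(c+e)),0*r+130])
    a=np.radians(np.arange(-45,45,.5)); L.append(np.c_[162*np.cos(a),162*np.sin(a),0*a+50])
    return np.vstack(L)
def proj(P,T,k):
    f=200/np.tan(np.radians(k['vfov']/2)); c=(P-T[:3,3])@T[:3,:3]
    return k['cx']+f*c[:,0]/-c[:,2],k['cy']-f*c[:,1]/-c[:,2]
def place(q,M=model()):
    a=q[2]/50; R=np.array([[np.cos(a),-np.sin(a)],[np.sin(a),np.cos(a)]])
    return np.c_[M[:,:2]@R.T+q[:2],M[:,2]]
E
python3 - <<'E'
from ring import *
T=np.load('T3.npy');k=bot.get_calibration('wrist'); im=cv2.imread('pics/w3.png')
g=cv2.cvtColor(im,cv2.COLOR_BGR2GRAY); E=cv2.Canny(cv2.GaussianBlur(g,(3,3),0),60,140)
b,gg,r=[im[...,i].astype(int) for i in range(3)]
E[cv2.dilate(((r-gg)>90).astype(np.uint8),np.ones((5,5)))>0]=0
D=np.minimum(cv2.distanceTransform(255-E,cv2.DIST_L2,5),8).astype(np.float32)
def cost(q):
    u,v=proj(place(q),T,k); ok=(u>2)&(u<637)&(v>2)&(v<397)&~((u>280)&(u<385)&(v>120))
    d=cv2.remap(D,u[ok].astype(np.float32)[None],v[ok].astype(np.float32)[None],cv2.INTER_LINEAR)[0]
    return d.mean()
best=sorted((cost((x,y,np.radians(t)*50)),x,y,t) for x in range(595,640,5) for y in range(-235,-190,5) for t in range(120,165,3))[:6]
rs=[minimize(cost,[x,y,np.radians(t)*50],method='Nelder-Mead',options=dict(initial_simplex=[[x,y,np.radians(t)*50],[x+4,y,np.radians(t)*50],[x,y+4,np.radians(t)*50],[x,y,np.radians(t)*50+3]])) for _,x,y,t in best]
for r_ in rs: print(r_.fun,r_.x[:2],np.degrees(r_.x[2]/50))
q=min(rs,key=lambda r:r.fun).x; np.save('ring.npy',q)
o=im.copy()
for u,v in zip(*proj(place(q),T,k)):
    if 0<u<640 and 0<v<400: o[int(round(v)),int(round(u))]=(0,255,0)
cv2.imwrite('pics/ring.png',cv2.resize(o[:260,320:],None,fx=2.4,fy=2.3))
E
```

```text
1.5590060949325562 [ 598.72571524 -197.50556141] 128.72989080680566
1.5581309795379639 [ 598.70276829 -197.58167217] 128.70650792626185
1.8574193716049194 [ 598.74911015 -197.38549852] 134.15403078834052
1.5585203170776367 [ 598.67866905 -197.57785735] 128.70569262549583
1.5588353872299194 [ 598.75281223 -197.54727054] 128.734692983167
1.5581068992614746 [ 598.70771889 -197.58752781] 128.70639050659307
```

View pics/ring.png

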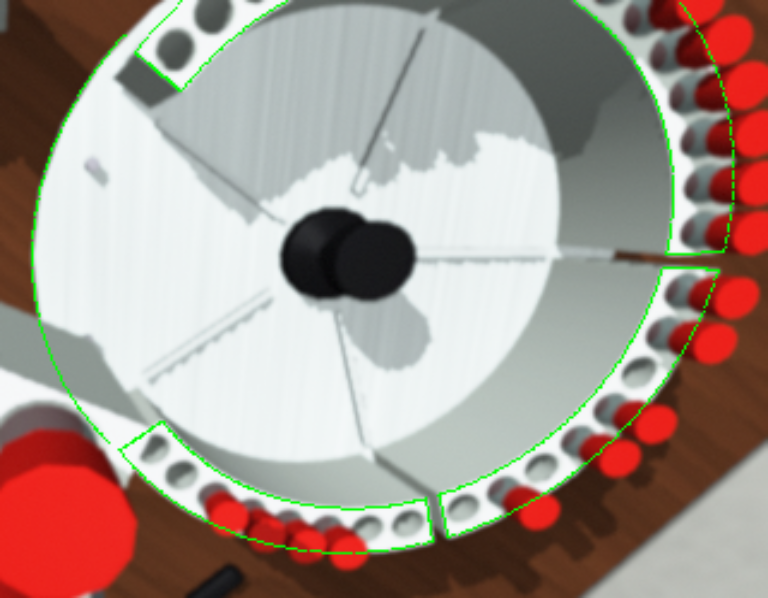

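The ring fit matches well: carousel centre (598.7, -197.6), bay direction 128.7°. That puts the rack's balance point at (535.7, -72.6) and calls for a tool turn of +11°.

{"name": "carry_out", "arguments": {"increments": "0.01 0.005 0.01 0 0 2 0; 0.035 0.02 0.03 0 0 5 0; 0.06 0.034 0.05 0 0 8 0; 0.075 0.042 0.07 0 0 10.5 0; 0.079 0.044 0.09 0 0 11 0; 0.079 0.044 0.11 0 0 11 0; 0.079 0.044 0.13 0 0 11 0; 0.079 0.044 0.15 0 0 11 0; 0.079 0.044 0.16 0 0 11 0; 0.079 0.044 0.167 0 0 11 0; 0.079 0.044 0.167 0 0 11 0; 0.079 0.044 0.167 0 0 11 0"}}

```text
t: 10.07
position: [536.3, -73.6, 281.7]
tool_rot: [[0.891, 0.454, 0.001], [0.454, -0.891, -0.0], [0.001, 0.001, -1.0]]
force: [0.2, -0.4, -1.9]
opening: 0.298
grasp_force: 40.8
```

```bash
python3 - <<'E'
from ring import *
s=bot.get_state(); print(s['t'],s['position'],s['opening'],s['grasp_force'],np.abs(s['joint_vel']).max())
q=np.load('ring.npy'); th=np.radians(128.7)
def outl(z,c=th):
    a=c+np.radians(np.arange(-34.5,34.6,.25)); r=np.arange(127,153.5,.5)
    return np.vstack([np.c_[q[0]+R*np.cos(a),q[1]+R*np.sin(a),0*a+z] for R in(127,153)]+[np.c_[q[0]+r*np.cos(c+e),q[1]+r*np.sin(c+e),0*r+z] for e in np.radians([-34.5,34.5])])
out=[]
zt=s['position'][2]-124.8+80; print('rack top z',zt)
for cam,(x0,y0) in dict(scene=(100,80),side=(260,60)).items():
    k=bot.get_calibration(cam);T=np.array(k['T']); im=snap(cam,cam+'4.png')[:,:,::-1]
    o=cv2.resize(im[y0:y0+130,x0:x0+260],None,fx=2.3,fy=2.3,interpolation=cv2.INTER_CUBIC)
    for z,col in((zt,(0,255,0)),(zt-80,(255,255,0))):
        for u,v in zip(*proj(outl(z),T,k)):
            i,j=int((v-y0)*2.3+1),int((u-x0)*2.3+1)
            if 0<=i<o.shape[0] and 0<=j<o.shape[1]: o[i,j]=col
    out.append(o)
cv2.imwrite('pics/final.png',np.vstack(out))
E
```

```text
10.075 [536.2775021  -73.57878811 281.70025736] 0.297822142363029 40.82517354749143 0.003759305387641097
rack top z 236.90025735873382
```

View pics/final.png

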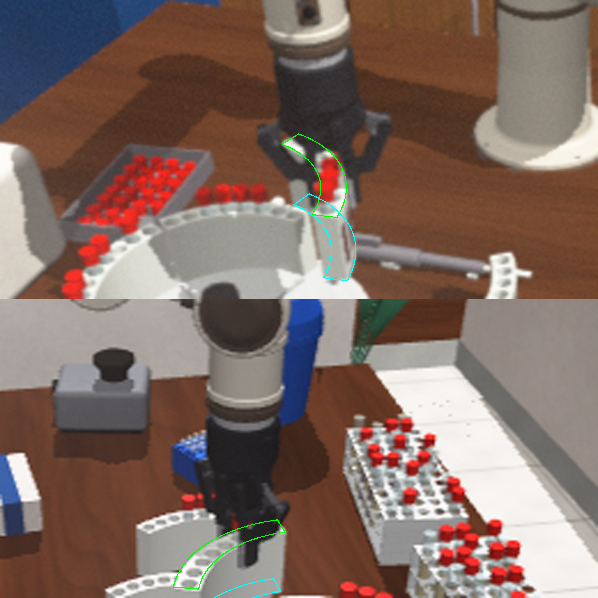

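The held rack matches its projected seated outline, top and bottom, in both views. It is level, its tubes are at the correct end, and it is at rest, so I'm handing in.

```bash
python3 -c "
from workcell import bot
print(bot.sign_off())"
```

```text
the job is handed in; nothing more can be done
None
```

I picked up the 8-place rack at its balance point and handed the job in with it held still and level, about 107 mm above the bay floor, squarely over the bay with its outer curve outwards; the judging result was not shown.

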